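# Seat the drill jig plate on its pins and jack up its free end

## Task

Pick up the aluminium jig plate by its blue grip block and lower it gently over the two locating pins of the drill fixture, until it lies flat with its free end over the lab jack. Then turn the jack's red knob clockwise until the jack's platform just touches the underside of the plate, without lifting the plate off the fixture, and let go. Leave the bottle, spool, tin and wooden block where they stand.

Things in the scene. Friction and masses are not known exactly. Their poses are not given: they have to be found in the camera images.
- fixture: Drill fixture fixed to the bench: wooden block with a flat dark steel top, 134 (x) x 64 (y) mm, top 75 mm above the bench. Origin: centre of its underside; x, its long direction, points to the jack; z up. Two pins stand on the top's centre line; bolted feet, under 20 mm high, reach 50 mm out at +-y. The seated plate's origin lies 38 mm along +x from this origin, same axes, at the top's level.
- round_pin (a point): Root of the round steel locating pin, on its axis at the level of the fixture's top (fixture x = -52 mm). Pin 12 mm across, straight for 8 mm, then tapering to 5.6 mm; 15.5 mm high. Axes as the fixture's.
- diamond_pin (a point): Root of the brass diamond (relieved) locating pin at the level of the fixture's top (fixture x = +12 mm, 64 mm from the round pin): 12 mm across in the fixture's y, only 5 mm in x, straight for 7 mm, with a rounded taper above; 15 mm high. Axes as the fixture's.
- jig_plate: Loose aluminium plate, 210 (x) x 70 (y) x 10 (z) mm, 0.3 to 0.6 kg. Origin: centre of its underside. On it a blue grip block, 44 (x) x 18 (y) x 34 (high) mm, centred at x = +8, top 44 mm above the underside; grip its 18 mm width (along y). Two holes at the -x part, two small brass bushes at the +x (free) end. Starts flat on the bench. Seated, it overhangs the fixture by 76 mm.
- round_hole (a point): Centre of the plate's hole for the round pin, at the underside (plate x = -90 mm). Round through-hole, 14 mm across, chamfered.
- slot_hole (a point): Centre of the plate's hole for the diamond pin, at the underside (plate x = -26 mm). Round through-hole, 14 mm across, chamfered.
- free_end (a point): Point on the plate's underside at x = +70 mm, y = 0, which comes over the jack's platform.
- jack_platform: The lab jack's steel platform, 64 x 94 mm, level. Origin: centre of its top face. It starts 10 to 20 mm below the fixture's top level and rises straight up 4 mm per rad of the knob (25 mm a turn); it can rise to 83 mm above the bench and stays where it is left. x points from the platform to the knob.
- knob_grip (a point): On the upright axis of the jack's red square knob, 128 mm above the bench. The knob is a square block 34 x 34 mm (x and y of this frame, which turns with it), from 108 to 142 mm above the bench, on a 24 mm wide post over a 46 mm wide gearbox, 100 mm from the middle of the platform. It stays where it is left and turns against about 0.06 N m.
- jack_knob (a joint): Knob angle, rad; grows clockwise seen from above, which raises the platform 4 mm per rad. 0 to 9.5; the platform meets a seated plate at about 7.5.
- glue_bottle: Bystander: standing glue bottle, 48 mm across, 135 mm high, blue label, orange cap. Origin: centre of its underside.
- solder_spool: Bystander: yellow spool of wire, 52 mm across, 32 mm high, standing on its flange. Origin: centre of its underside.
- paste_tin: Bystander: white tin of amber paste, 56 mm across, 24 mm high. Origin: centre of its underside.
- bit_block: Bystander: wooden block with small dark holes, 100 x 45 x 45 mm. Origin: centre of its underside.
Mind the look-alikes: they are no part of the job. Leave any turquoise look-alike of the part that bears jack_platform alone.

How it is judged:
By the outcome, as a careful person would: the job done as asked, in the order asked, and still so for the second after the job is handed in, with the robot touching nothing.
It also fails if it takes over 72 s, if anything falls off the work surface, if the arm or the gripper's body presses on something with over 40 N, if the wrist force passes 120 N, or if a joint passes its speed limit or range.

## Robot

A 6-joint arm with a two-finger parallel gripper is mounted at the origin on the work surface. World frame = base frame: x ahead of the robot, y to its left, z up, the work surface at z = 0. Lengths are in m, angles in rad, forces in N, time in s.
With the tool pointing down it reaches from about 0.225 to 0.875 m from the base axis. Payload 3.4 kg.
Tool frame: the origin (TCP) lies between the finger pads; the fingertips stand 19 mm ahead of it and the grasp point (between the pads) is the TCP; z points along the fingers, y is the line along which they close (so a half turn about z gives the same grasp; the last joint's range is limited). The gripper opens to 85 mm and grips with 20 to 120 N. Pads are 22 mm wide; open, the fingers measure 114 mm over their backs; the gripper's body (76 mm by 85 mm) begins 54 mm behind the grasp point. The pads swing forward as they close: fully open they stand 13 mm farther back than shut.
Start: joints at [-1.222, 0.276, 1.505, -0, 1.361, -0.121], TCP at [0.26, -0.513, 0.25] pointing down, gripper open.
Joint ranges: [-2.89, 2.89], [-0.75, 2.08], [0.22, 2.7], [-1.18, 4.32], [0.11, 2.71], [-2.7, 2.7]. Speed limits (rad/s): [2.57, 2.57, 3.14, 3.14, 3.14, 3.14].

## Interface

Orientations are given as a unit quaternion [w, x, y, z].
In Python, from rig import get_state, imaging, ticket gives the robot as it stands. The module is installed in compiled form; this text tells all that it offers.
- The arm moves only by the shell command python3 -m inch 'ROWS' [FORCE]. ROWS is JSON, a list of rows, each an object with "claw": the opening, from -1 (shut) to 1 (fully open); "travel": the shift along the world's x, y, z in units of 200 mm (1.0 is 200 mm), a list of three; "turn": the turn about the world's z in units of 180 degrees (1.0 is 180 degrees). A call has 1 to 5 rows; each row is the pose to reach, as a shift and turn from the pose commanded when the call began, turning the shorter way round; what a row does not reach only later rows make up. A row lasts 1/10 s, in which the tool goes at most 50 mm and 8.59 degrees, less where a joint would pass 70% of its speed; a pose out of reach is approached as far as the arm can. A call with a number of a shift or a turn outside -1 to 1 is refused whole. A call with a gripper value outside its range is refused whole. The fingers move at their own pace and stop on an object; FORCE is the grip in N (left out, the last holds). Time passes only in rows, so rows that repeat a pose let the fingers close. It gives the time, the measured TCP pose, the force, the opening and the grip force at its end, in the units of the state.
- get_state(): the state, without advancing time (a new reading comes with each control period).
- imaging.get_image(name): name is "side" or "top"; returns the picture (480x640x3 uint8, red, green, blue); there is no depth.
- imaging.camera_params(name): a dict with "camera_matrix" (3x3 intrinsics, pixels), "cam_to_world" (4x4, takes a point from camera to world coordinates). Camera axes: x right, y down, z forward; pixel columns grow to the right and rows downward; lengths in m; the calibration is good to about 2 mm. A picture is of the moment at which its call begins. camera_params takes no time and is no camera call.
- ticket.sign_off(): hands the job in; it is judged then, once.
The state is a dict: "clock": time; "qpos": joint angles; "qd": joint speeds; "effort": joint torques, N m; "position": TCP position; "ee_rot": TCP orientation; "contact_force": force on the tool from outside, world axes, zero at the start; "moment": the same for the moment, N m; "width": finger opening in m; "gripper_force": force on a finger pad.
Only numpy, scipy, OpenCV 4.12 (cv2) and the standard library are available. Lean on these libraries where they do the work, as an engineer would, in place of code of your own. Each camera call takes 0.05 s, during which the arm holds its last target. There are 200 camera calls.

## Working session

There is one attempt and no reset: what is moved stays moved. The work goes in short steps, Python scripts to look and compute and a shell command to move; the robot and the scene stay as the last step left them, time stands still between calls to the robot, and variables do not carry over. Pictures are saved under pics/ and viewed, at most 10 in all, crops included, and the job is handed in when it is done.

```bash
mkdir -p pics
python3 - <<'E'
from rig import get_state, imaging
import cv2,numpy as np
for n in ("top","side"):
    im=imaging.get_image(n); cv2.imwrite(f"pics/{n}0.png",im[:,:,::-1])
    p=imaging.camera_params(n); print(n,np.round(p["camera_matrix"],1).tolist(),np.round(p["cam_to_world"],4).tolist())
s=get_state(); print(s)
E
```

```text
top [[612.3, 0.0, 328.0], [0.0, 612.3, 243.7], [0.0, 0.0, 1.0]] [[-0.004, -0.9994, 0.0349, 0.4827], [-0.9997, 0.0032, -0.0221, -0.0307], [0.022, -0.035, -0.9991, 1.5226], [0.0, 0.0, 0.0, 1.0]]
side [[515.4, 0.0, 319.0], [0.0, 515.4, 239.5], [0.0, 0.0, 1.0]] [[-0.9598, -0.1822, 0.2137, 0.2218], [-0.2808, 0.6326, -0.7218, 1.0369], [-0.0037, -0.7527, -0.6583, 1.081], [0.0, 0.0, 0.0, 1.0]]
{'clock': 0.1, 'qpos': array([-1.22197221e+00,  2.76528524e-01,  1.50604631e+00, -2.31297276e-06,
        1.36069328e+00, -1.21000162e-01]), 'qd': array([ 0.00100019, -0.00163223, -0.00338403, -0.0010093 , -0.00097704,
       -0.00029457]), 'effort': array([ 2.14069813e-03, -4.17699552e+01, -2.46404618e+01, -1.11680350e-05,
        5.88937139e-03,  2.14755642e-05]), 'position': array([ 0.26015665, -0.51226788,  0.24951218]), 'ee_rot': array([-8.32173548e-04,  9.72534398e-01,  2.32757692e-01, -9.63449180e-05]), 'contact_force': array([ 0.06770079, -0.39737747,  0.34714663]), 'moment': array([-0.05987946,  0.03776003, -0.02833157]), 'gripper_force': 0.0, 'width': 0.08537359942373228}
```

View pics/top0.png

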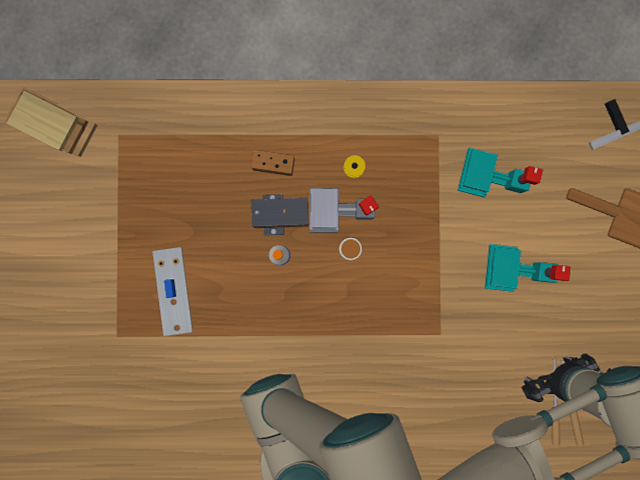

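View pics/side0.png

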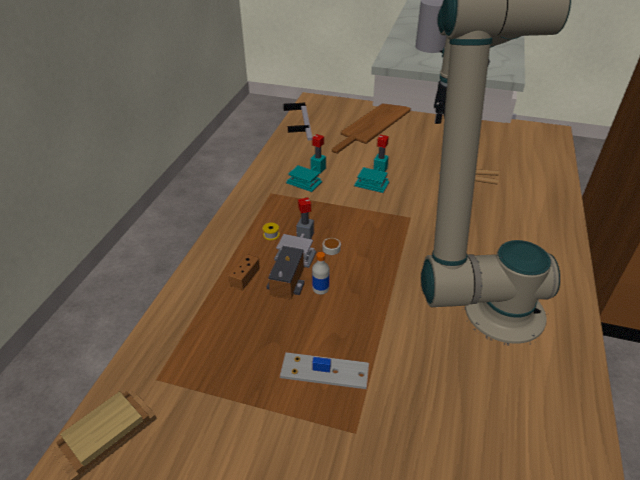

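The real job is the grey jack (platform about (323,210), red knob (368,205)). The two turquoise jacks, about (497,175) and (525,268), are look-alikes. The plate is at (172,291) with its holes at the bottom (173,302) and (177,328). The fixture is at (279,212). I'll measure these and confirm them in an enlarged crop.

```bash
cat > h.py <<'E'
import cv2,numpy as np
from rig import imaging,get_state
def cast(n,px,z):
    p=imaging.camera_params(n);K=p["camera_matrix"];T=np.array(p["cam_to_world"])
    px=np.atleast_2d(np.array(px,float));d=np.c_[px,np.ones(len(px))]@np.linalg.inv(K).T@T[:3,:3].T
    o=T[:3,3];return (o+d*((z-o[2])/d[:,2])[:,None])[:,:2]
def mask(im,lo,hi,roi):
    m=cv2.inRange(cv2.cvtColor(im,cv2.COLOR_RGB2HSV),lo,hi);r=np.zeros_like(m);x0,y0,x1,y1=roi;r[y0:y1,x0:x1]=m[y0:y1,x0:x1];return r
def big(m):
    return max(cv2.findContours(m,cv2.RETR_EXTERNAL,cv2.CHAIN_APPROX_NONE)[0],key=cv2.contourArea)
def rect(n,m,z):
    c=big(m).reshape(-1,2);w=cast(n,c,z)
    (a,b),(s,t),ang=cv2.minAreaRect((w*1000).astype(np.float32))
    return np.round([a,b,s,t,ang],1),np.round(c.mean(0),1)
def yaw(): # direction of tool x, y
    w,x,y,z=get_state()["ee_rot"];return np.degrees(np.arctan2(2*(y*z-w*x)*0+1-2*(x*x+z*z),2*(x*y-w*z)))
E
python3 - <<'E'
from h import *
im=cv2.imread("pics/top0.png")[:,:,::-1]
print("block",rect("top",mask(im,(105,120,60),(130,255,255),(140,240,200,345)),.044))
print("plate",rect("top",mask(im,(0,0,130),(180,50,255),(140,240,200,345)),.010))
print("knob",rect("top",mask(im,(0,150,150),(8,255,255),(340,180,400,230))|mask(im,(172,150,150),(180,255,255),(340,180,400,230)),.142))
print("plat",rect("top",mask(im,(0,0,130),(180,60,255),(306,180,340,240)),.06))
print("fixt",rect("top",mask(im,(90,0,40),(135,90,105),(245,196,312,230)),.075))
print(np.round(cast("top",[(177,328),(173,302)],.01),4).tolist())
for z,q in((.142,im[204,368]),(0,im[212,262]),(0,im[212,300])):print(q)
cv2.imwrite("pics/crop1.png",cv2.resize(im[140:340,140:400,::-1],None,fx=3,fy=3,interpolation=cv2.INTER_CUBIC))
E
```

```text
block (array([428.8, 316.5,  41.9,  22.4,   7.4]), array([169.6, 288.4]))
plate (array([420.8, 319.1, 209.8,  71. ,   7.7]), array([171.9, 291.2]))
knob (array([ 619.8, -153.3,   31.4,   32.2,   33.6]), array([368.7, 204.8]))
plat (array([617.1, -54. ,  71.9,  96.1,  89.8]), array([324.2, 208.9]))
fixt (array([611.2,  51.6,  71.1, 130. ,   0. ]), array([278.8, 210.7]))
[[0.3303, 0.3061], [0.3938, 0.3162]]
[181  33  27]
[72 74 82]
[74 75 85]
```

View pics/crop1.png

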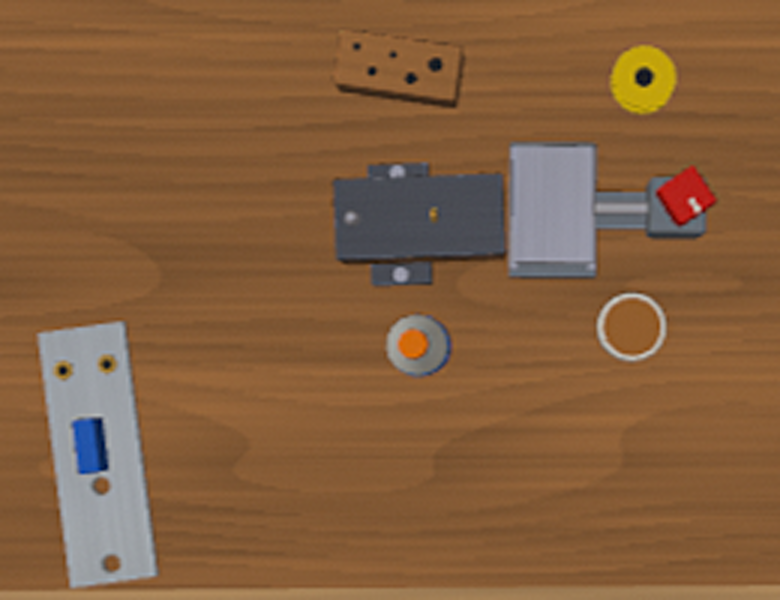

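The crop confirms it. The grey jack next to the fixture, with its square red knob at about (368,205), is the real one, and the turquoise ones lie well off to the right. The plate's two holes are at the bottom end and its bushes at the top (free) end. I'm setting out for the plate.

```bash
python3 -m inch '[{"claw":1,"travel":[0.2,1,0],"turn":0.223},{"claw":1,"travel":[0.2,1,0],"turn":0.223},{"claw":1,"travel":[0.2,1,0],"turn":0.223},{"claw":1,"travel":[0.2,1,0],"turn":0.223},{"claw":1,"travel":[0.2,1,0],"turn":0.223}]' 40
python3 -m inch '[{"claw":1,"travel":[0.2,1,0],"turn":0.223},{"claw":1,"travel":[0.2,1,0],"turn":0.223},{"claw":1,"travel":[0.2,1,0],"turn":0.223},{"claw":1,"travel":[0.2,1,0],"turn":0.223},{"claw":1,"travel":[0.2,1,0],"turn":0.223}]'
python3 -m inch '[{"claw":1,"travel":[0.2,1,0],"turn":0.223},{"claw":1,"travel":[0.2,1,0],"turn":0.223},{"claw":1,"travel":[0.2,1,0],"turn":0.223},{"claw":1,"travel":[0.2,1,0],"turn":0.223},{"claw":1,"travel":[0.2,1,0],"turn":0.223}]'
python3 -m inch '[{"claw":1,"travel":[0.24,1,-0.3],"turn":0.223},{"claw":1,"travel":[0.24,1,-0.3],"turn":0.223},{"claw":1,"travel":[0.24,1,-0.3],"turn":0.223},{"claw":1,"travel":[0.24,1,-0.3],"turn":0.223},{"claw":1,"travel":[0.24,1,-0.3],"turn":0.223}]'
python3 - <<'E'
from h import *
s=get_state();print(s["clock"],s["position"],yaw(),s["qpos"].round(2))
im=imaging.get_image("top")
cv2.imwrite("pics/top1.png",im[:,:,::-1])
# pins: fixture top analysis
g=cv2.resize(im[190:235,240:315],None,fx=10,fy=10,interpolation=cv2.INTER_CUBIC)
cv2.imwrite("pics/fix1.png",g[:,:,::-1])
E
```

```text
clock: 0.6
position: [0.2999, -0.3065, 0.2499]
ee_rot: [-0.002, 0.831, 0.556, 0.001]
contact_force: [0.6, -1.3, -0.7]
width: 0.0855
gripper_force: 0.0
clock: 1.1
position: [0.3398, -0.107, 0.25]
ee_rot: [-0.001, 0.588, 0.809, 0.001]
contact_force: [0.1, -0.1, 0.3]
width: 0.0854
gripper_force: 0.0
clock: 1.6
position: [0.3804, 0.0927, 0.2502]
ee_rot: [-0.0, 0.275, 0.961, 0.002]
contact_force: [1.1, -0.6, 0.1]
width: 0.0856
gripper_force: 0.0
clock: 2.1
position: [0.4284, 0.2912, 0.1883]
ee_rot: [-0.001, -0.069, 0.998, 0.001]
contact_force: [-0.8, -1.2, 0.3]
width: 0.0853
gripper_force: 0.0
2.1 [0.42835279 0.29117627 0.18827471] 97.94787748449686 [ 0.46  0.24  1.72  0.    1.18 -1.25]
```

View pics/fix1.png

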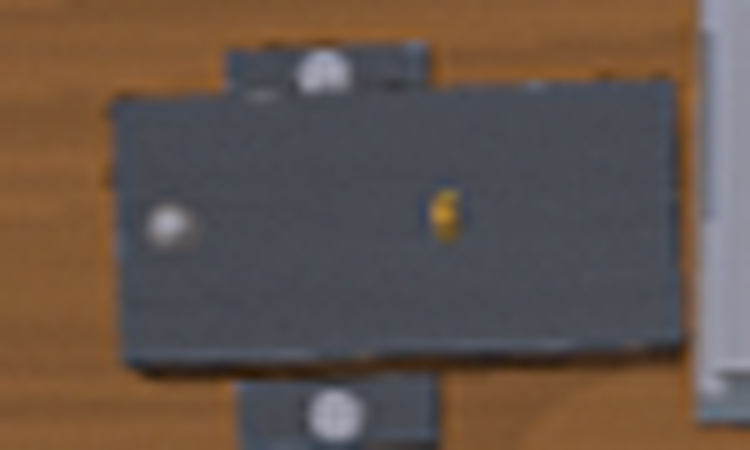

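The fixture's top face shows corners at crop (115,97), (672,82), (683,345) and (127,360). The round pin's tip is at (168,222) and the brass pin is at (446,213). The gripper is above the block, so I'll work out the positions and descend onto the block at the same time.

```bash
python3 - <<'E'
from h import *
P=lambda L:[(240+(u-4.5)/10,190+(v-4.5)/10) for u,v in L]
c=cast("top",P([(115,97),(672,82),(683,345),(127,360)]),.075);print((c*1000).round(1).tolist(),"centre",(c.mean(0)*1000).round(1))
e=(c[1]+c[2]-c[0]-c[3])/2;print("len",np.linalg.norm(e)*1000,"ang",np.degrees(np.arctan2(e[1],e[0])))
p=cast("top",P([(168,222),(446,213)]),.0895);e2=p[1]-p[0]
print("pins",(p*1000).round(1).tolist(),np.linalg.norm(e2)*1000,np.degrees(np.arctan2(e2[1],e2[0])))
E
python3 -m inch '[{"claw":1,"travel":[0.005,0.14,-0.25],"turn":0},{"claw":1,"travel":[0.005,0.14,-0.5],"turn":0},{"claw":1,"travel":[0.005,0.14,-0.7],"turn":0},{"claw":1,"travel":[0.005,0.14,-0.77],"turn":0},{"claw":1,"travel":[0.005,0.14,-0.77],"turn":0}]'
python3 -m inch '[{"claw":-1,"travel":[0,0,0],"turn":0},{"claw":-1,"travel":[0,0,0],"turn":0},{"claw":-1,"travel":[0,0,0],"turn":0},{"claw":-1,"travel":[0,0,0],"turn":0},{"claw":-1,"travel":[0,0,0],"turn":0}]' 60
```

```text
[[639.1, 118.8], [642.4, -12.9], [580.0, -15.3], [576.7, 115.9]] centre [609.6  51.6]
len 131.53131615583118 ang -88.5665978701849
pins [[608.1, 104.9], [610.1, 39.9]] 65.01557630296846 -88.25374758058865
clock: 2.65
position: [0.4271, 0.3134, 0.0338]
ee_rot: [-0.003, -0.064, 0.998, -0.002]
contact_force: [-0.8, -0.3, -0.0]
width: 0.0853
gripper_force: 0.0
clock: 3.15
position: [0.4306, 0.3166, 0.038]
ee_rot: [0.002, -0.065, 0.998, 0.002]
contact_force: [-1.8, 2.8, 8.3]
width: 0.0169
gripper_force: 61.5
```

The plate is gripped at a width of 17 mm. The fixture centre is about (609.5, 52) at −88.4°, with pins 65 mm apart (expected 64), so the grip block belongs at about (611, 6). I'll lift high, carry and turn.

```bash
python3 -m inch '[{"claw":-1,"travel":[0,0,0.1],"turn":0},{"claw":-1,"travel":[0,0,0.3],"turn":0},{"claw":-1,"travel":[0,0,0.55],"turn":-0.02},{"claw":-1,"travel":[0,0,0.75],"turn":-0.05},{"claw":-1,"travel":[0,0,0.8],"turn":-0.09}]' 
python3 -m inch '[{"claw":-1,"travel":[0.09,-0.15,0],"turn":-0.04},{"claw":-1,"travel":[0.2,-0.34,0],"turn":-0.08},{"claw":-1,"travel":[0.3,-0.51,0],"turn":-0.12},{"claw":-1,"travel":[0.4,-0.68,0],"turn":-0.16},{"claw":-1,"travel":[0.5,-0.85,0],"turn":-0.2}]'
python3 -m inch '[{"claw":-1,"travel":[0.1,-0.17,0],"turn":-0.045},{"claw":-1,"travel":[0.2,-0.34,0],"turn":-0.09},{"claw":-1,"travel":[0.3,-0.51,0],"turn":-0.135},{"claw":-1,"travel":[0.38,-0.64,0],"turn":-0.18},{"claw":-1,"travel":[0.41,-0.7,0],"turn":-0.22}]'
python3 -m inch '[{"claw":-1,"travel":[0,0,0],"turn":-0.024},{"claw":-1,"travel":[0,0,0],"turn":-0.024},{"claw":-1,"travel":[0,0,0],"turn":-0.024}]'
cat > look.py <<'E'
import sys
from h import *
s=get_state();print(s["clock"],s["position"].round(4),yaw().round(2),s["contact_force"].round(1),s["width"])
im=imaging.get_image("top");sd=imaging.get_image("side")
cv2.imwrite(f"pics/t{sys.argv[1]}.png",im[:,:,::-1]);cv2.imwrite(f"pics/s{sys.argv[1]}.png",sd[:,:,::-1])
a=cv2.resize(im[180:240,225:345],None,fx=6.6,fy=5,interpolation=cv2.INTER_CUBIC)if 0 else cv2.resize(im[165:250,220:400],None,fx=4.4,fy=4.4,interpolation=cv2.INTER_CUBIC)
b=cv2.resize(sd[210:310,230:380],None,fx=2.2,fy=2.2,interpolation=cv2.INTER_CUBIC)
H=np.zeros((a.shape[0]+b.shape[0],792,3),np.uint8);H[:a.shape[0],:a.shape[1]]=a;H[a.shape[0]:,:b.shape[1]]=b
cv2.imwrite(f"pics/v{sys.argv[1]}.png",H[:,:,::-1])
E
python3 look.py 2
```

```text
clock: 3.65
position: [0.4312, 0.3161, 0.2009]
ee_rot: [0.004, 0.078, 0.997, 0.002]
contact_force: [0.7, 0.5, -5.5]
width: 0.0166
gripper_force: 59.6
clock: 4.15
position: [0.5287, 0.1435, 0.1953]
ee_rot: [-0.001, 0.383, 0.924, -0.001]
contact_force: [0.9, 1.8, -3.7]
width: 0.0172
gripper_force: 59.7
clock: 4.65
position: [0.612, 0.0019, 0.1949]
ee_rot: [0.0, 0.674, 0.739, -0.001]
contact_force: [0.4, -0.3, -5.1]
width: 0.017
gripper_force: 59.7
clock: 4.95
position: [0.6103, 0.0053, 0.1954]
ee_rot: [-0.001, 0.698, 0.716, -0.001]
contact_force: [-0.4, -0.4, -5.2]
width: 0.0171
gripper_force: 59.7
4.95 [0.6103 0.0053 0.1954] 1.45 [-0.4 -0.4 -5.2] 0.017141056801772653
```

View pics/v2.png

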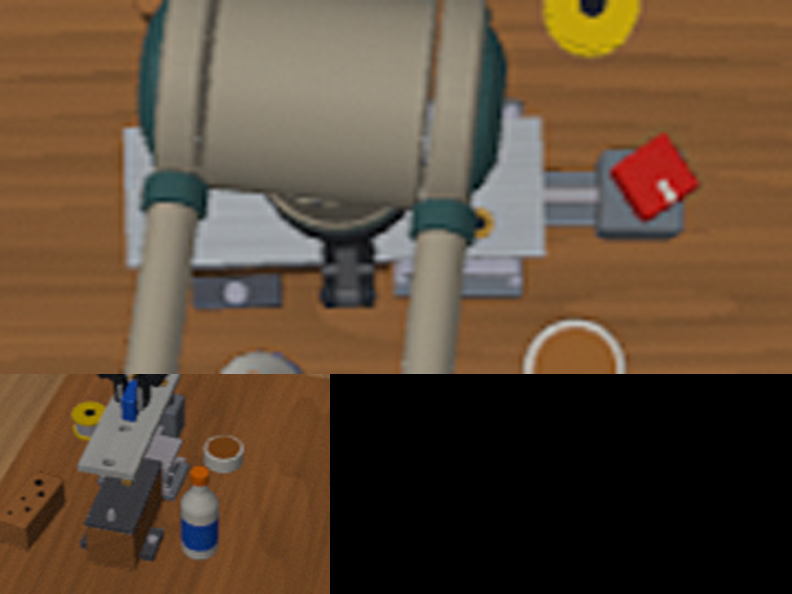

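The plate is held level above the fixture. In the top crop its corners are at (124,128), (542,118), (545,253) and (127,265). In the side crop its holes are at (125,428) and (109,463), and the pins at (111,514) and (127,481). I'll compute the offset from these.

Run:
```python
from h import *
zt=.1954-.036+.010
T=lambda L:[(220+(u-1.7)/4.4,165+(v-1.7)/4.4) for u,v in L]
c=cast("top",T([(124,128),(542,118),(545,253),(127,265)]),zt);e=(c[1]+c[2]-c[0]-c[3])/2
print("plate centre",(c.mean(0)*1000).round(1),np.linalg.norm(e)*1000,np.degrees(np.arctan2(e[1],e[0])))
sd=cv2.imread("pics/s2.png"); s0=cv2.imread("pics/side0.png")
# plate holes in side
g=cv2.cvtColor(sd,cv2.COLOR_BGR2GRAY)
for (u,v) in((125,54),(109,89)):
    x,y=int(230+u/2.2),int(210+v/2.2);w=cv2.GaussianBlur(g,(0,0),.5)[y-5:y+6,x-6:x+7].astype(float);d=np.clip(w.max()*0.8-w,0,None)
    Y,X=np.mgrid[y-5:y+6,x-6:x+7];print("hole px",(d*X).sum()/d.sum(),(d*Y).sum()/d.sum(),(cast("side",[((d*X).sum()/d.sum(),(d*Y).sum()/d.sum())],zt)*1000).round(1))
print("pin side",(cast("side",[(230+111/2.2-.3,210+(514-374)/2.2-.3),(230+127/2.2-.3,210+(481-374)/2.2-.3)],.085)*1000).round(1))
cv2.imwrite("pics/sp.png",np.vstack([cv2.resize(s0[240:300,255:325],None,fx=5,fy=5,interpolation=cv2.INTER_CUBIC),cv2.resize(sd[210:270,255:325],None,fx=5,fy=5,interpolation=cv2.INTER_CUBIC)]))
```

```text
plate centre [609.3  10.4] 210.1848344768475 -88.59664095293658
hole px 288.289344100847 230.12684656293087 [[609.7  23.1]]
hole px 277.5166666666666 251.51376811594199 [[608.7 113.2]]
pin side [[607.7 108.9]
 [608.   46.8]]
```

View pics/sp.png

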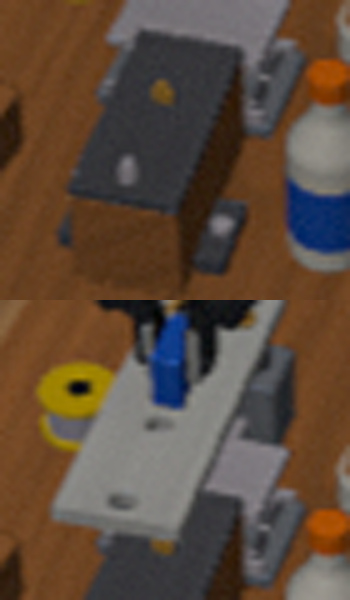

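Run:
```python
from h import *
f=lambda u,v,y0:(255+(u-2)/5,y0+(v-2)/5)
print("holes",(cast("side",[f(123,201,210),f(159,125,210)],.1694)*1000).round(1).tolist())
print("pins",(cast("side",[f(127,155,240),f(163,82,240)],.0895)*1000).round(1).tolist())
```

```text
holes [[606.7, 105.7], [608.6, 42.4]]
pins [[609.9, 103.2], [610.0, 42.4]]
```

The estimates agree to within about 3 mm. I'll lower the plate until it is just above the pin tips, with a small shift, and look again there.

```bash
python3 -m inch '[{"claw":-1,"travel":[0.006,0.0075,-0.1],"turn":0},{"claw":-1,"travel":[0.006,0.0075,-0.2],"turn":0},{"claw":-1,"travel":[0.006,0.0075,-0.28],"turn":0},{"claw":-1,"travel":[0.006,0.0075,-0.3],"turn":0},{"claw":-1,"travel":[0.006,0.0075,-0.3],"turn":0}]'
python3 - <<'E'
from h import *
s=get_state();print(s["clock"],s["position"].round(4),yaw().round(2),s["contact_force"].round(1),s["width"])
im=imaging.get_image("top");sd=imaging.get_image("side");cv2.imwrite("pics/t3.png",im[:,:,::-1]);cv2.imwrite("pics/s3.png",sd[:,:,::-1])
a=cv2.resize(im[185:235,240:350],None,fx=7,fy=7,interpolation=cv2.INTER_CUBIC)
b=cv2.resize(sd[225:275,255:365],None,fx=5,fy=5,interpolation=cv2.INTER_CUBIC)
H=np.zeros((600,770,3),np.uint8);H[:350]=a;H[350:600,:550]=b;cv2.imwrite("pics/v3.png",H[:,:,::-1])
E
```

```text
clock: 5.55
position: [0.612, 0.0072, 0.1358]
ee_rot: [-0.001, 0.698, 0.716, -0.0]
contact_force: [-0.5, -0.1, -4.4]
width: 0.0169
gripper_force: 59.6
5.55 [0.612  0.0072 0.1358] 1.42 [-0.5 -0.1 -4.4] 0.01688999026134986
```

View pics/v3.png

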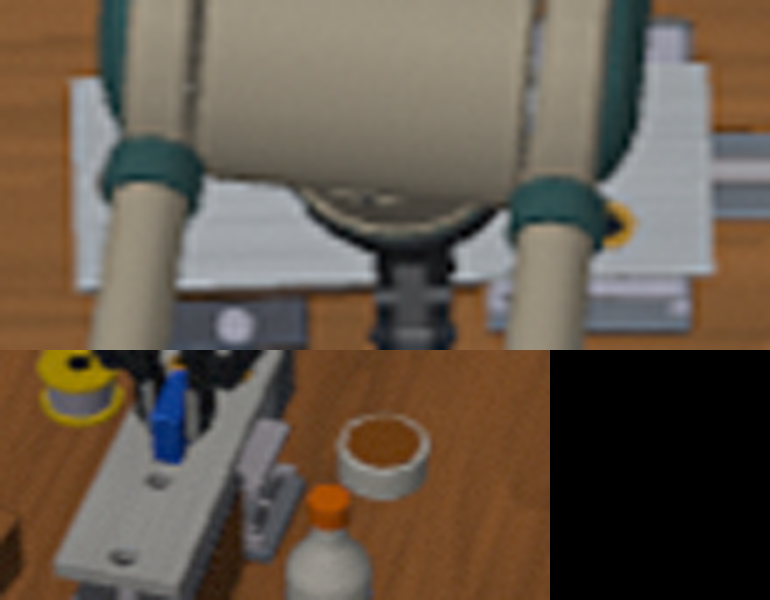

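Run:
```python
from h import *
zt=.1098
c=cast("top",[(240+(u-3)/7,185+(v-3)/7) for u,v in((72,78),(707,64),(713,273),(78,291))],zt);e=(c[1]+c[2]-c[0]-c[3])/2
t=np.arctan2(e[1],e[0]);C=c.mean(0);d=np.r_[np.cos(t),np.sin(t)]
print("plate",C*1000,np.linalg.norm(e)*1000,np.degrees(t),"holes",(C-.09*d)*1000,(C-.026*d)*1000)
f=lambda u,v,y0:(255+(u-2)/5,y0+(v-2)/5)
print("side holes",(cast("side",[f(123,206,225),f(159,130,225)],zt)*1000).round(1).tolist())
# automatic edges of plate ends along two scan rows, and of the fixture ends in first picture
def ends(im,rows,xl,xr,z):
    g=cv2.cvtColor(im,cv2.COLOR_BGR2LAB).astype(float)[:,:,2]  # b channel: wood is yellow
    o=[]
    for r in rows:
        for a,b in(xl,xr):
            q=cv2.GaussianBlur(g[r-1:r+2],(0,0),.6)[1,a:b];k=np.abs(np.gradient(q));i=k.argmax();w=k[max(0,i-2):i+3];o.append(a+(w*np.arange(max(0,i-2),max(0,i-2)+len(w))).sum()/w.sum())
    return [np.round(o,2),(cast("top",[(x,r) for x,r in zip(o,np.repeat(rows,2))],z)*1000).round(1).tolist()]
print(ends(cv2.imread("pics/t3.png"),(205,212,219),(240,256),(0,1) if 0 else (334,350),zt))
print(ends(cv2.imread("pics/top0.png"),(205,212,219),(244,258),(302,311),.075))
```

```text
plate [610.7553068   12.21227969] 209.51509393805281 -88.66480279467123 holes [608.65817376 102.18784322] [610.14946837  38.20522026]
side holes [[610.2, 105.5], [611.4, 42.4]]
[array([249.74, 341.13, 249.95, 341.21, 250.28, 341.4 ]), [[622.0, 118.2], [621.6, -92.9], [605.8, 117.7], [605.4, -93.0], [589.6, 116.9], [589.1, -93.3]]]
[array([250.74, 309.31, 250.96, 309.24, 251.21, 309.19]), [[625.4, 119.5], [625.2, -18.9], [608.8, 119.0], [608.6, -18.7], [592.3, 118.4], [591.9, -18.5]]]
```

The plate's end sits at y=117.7, against 119.0 for the fixture end it should line up with, and the pins say +2. In x the offset is about −0.3. I'll shift +1 mm in y and lower gently while watching the force.

```bash
python3 -m inch '[{"claw":-1,"travel":[-0.001,0.006,-0.01],"turn":0},{"claw":-1,"travel":[-0.001,0.006,-0.025],"turn":0},{"claw":-1,"travel":[-0.001,0.006,-0.04],"turn":0},{"claw":-1,"travel":[-0.001,0.006,-0.055],"turn":0},{"claw":-1,"travel":[-0.001,0.006,-0.07],"turn":0}]'
```

```text
clock: 6.15
position: [0.6122, 0.008, 0.1221]
ee_rot: [0.0, 0.699, 0.715, -0.0]
contact_force: [0.3, 0.5, -4.9]
width: 0.0169
gripper_force: 59.7
```

```bash
python3 -m inch '[{"claw":-1,"travel":[0,0,-0.01],"turn":0},{"claw":-1,"travel":[0,0,-0.018],"turn":0},{"claw":-1,"travel":[0,0,-0.018],"turn":0}]'
```

```text
clock: 6.45
position: [0.6118, 0.0081, 0.1183]
ee_rot: [-0.001, 0.699, 0.715, -0.0]
contact_force: [-1.1, 0.9, -6.5]
width: 0.0168
gripper_force: 59.7
```

No contact at about 8 mm below the tips, so the plate is over the pins. Continuing down.

```bash
python3 -m inch '[{"claw":-1,"travel":[0,0,-0.008],"turn":0},{"claw":-1,"travel":[0,0,-0.015],"turn":0},{"claw":-1,"travel":[0,0,-0.022],"turn":0},{"claw":-1,"travel":[0,0,-0.027],"turn":0},{"claw":-1,"travel":[0,0,-0.027],"turn":0}]'
```

```text
clock: 6.95
position: [0.612, 0.0082, 0.1132]
ee_rot: [-0.0, 0.699, 0.715, -0.0]
contact_force: [-1.3, 1.3, -4.0]
width: 0.0173
gripper_force: 59.8
```

```bash
python3 -m inch '[{"claw":-1,"travel":[0,0,-0.005],"turn":0},{"claw":-1,"travel":[0,0,-0.01],"turn":0},{"claw":-1,"travel":[0,0,-0.01],"turn":0}]'
python3 -m inch '[{"claw":-1,"travel":[0,0,-0.005],"turn":0},{"claw":-1,"travel":[0,0,-0.005],"turn":0}]'
```

```text
clock: 7.25
position: [0.6119, 0.0082, 0.113]
ee_rot: [0.0, 0.699, 0.715, 0.0]
contact_force: [-6.8, 2.6, 5.8]
width: 0.0166
gripper_force: 61.2
clock: 7.45
position: [0.6119, 0.0082, 0.113]
ee_rot: [0.0, 0.699, 0.716, 0.0]
contact_force: [-8.1, 2.1, 10.2]
width: 0.0171
gripper_force: 61.9
```

Vertical contact came at z=0.113. That matches the 0.038 grasp height above the underside plus the 0.075 top. I'll relieve the sideways load and release slightly.

```bash
python3 -m inch '[{"claw":-1,"travel":[-0.004,0.001,0.002],"turn":0},{"claw":-1,"travel":[-0.004,0.001,0.002],"turn":0}]'
python3 - <<'E'
from h import *
s=get_state();print(s["clock"],s["position"].round(4),s["moment"].round(2))
im=imaging.get_image("top");sd=imaging.get_image("side");cv2.imwrite("pics/t4.png",im[:,:,::-1]);cv2.imwrite("pics/s4.png",sd[:,:,::-1])
a=cv2.resize(im[185:235,240:350],None,fx=5,fy=5,interpolation=cv2.INTER_CUBIC)
b=cv2.resize(sd[230:300,250:350],None,fx=5,fy=5,interpolation=cv2.INTER_CUBIC)
H=np.zeros((600,550,3),np.uint8);H[:250]=a;H[250:600,:500]=b;cv2.imwrite("pics/v4.png",H[:,:,::-1])
E
```

```text
clock: 7.65
position: [0.6118, 0.0083, 0.113]
ee_rot: [0.001, 0.699, 0.716, 0.001]
contact_force: [-4.8, 1.3, 7.4]
width: 0.0168
gripper_force: 61.5
7.65 [0.6118 0.0083 0.113 ] [0.29 0.81 0.2 ]
```

View pics/v4.png

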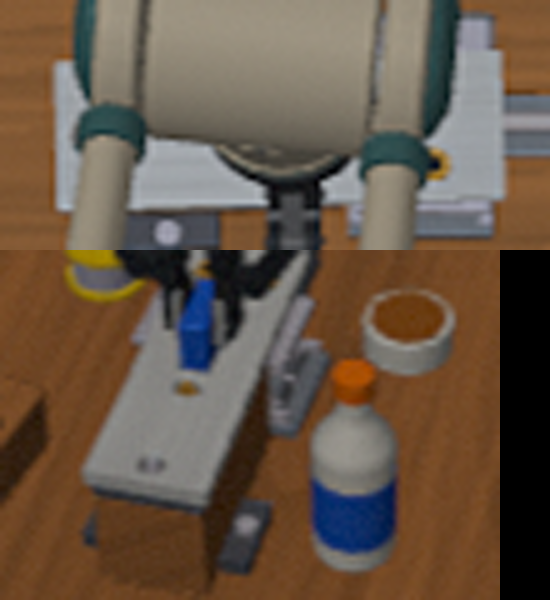

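In the side crop the brass pin shows in its hole at (187,387) and the round pin at (151,465), with the plate flush on the fixture. I'll release, lift and move above the knob at about (620, −153). I'm turning the gripper to a yaw of about 123.6°, which matches the knob's faces at 33.6° and leaves room for about 280° of clockwise travel.

```bash
python3 -m inch '[{"claw":-0.8,"travel":[0,0,0],"turn":0},{"claw":-0.3,"travel":[0,0,0],"turn":0},{"claw":-0.3,"travel":[0,0,0],"turn":0},{"claw":-0.3,"travel":[0,0,0.1],"turn":0},{"claw":-0.3,"travel":[0,0,0.3],"turn":0}]'
python3 -m inch '[{"claw":0.2,"travel":[0,0,0.15],"turn":0},{"claw":0.5,"travel":[-0.1,-0.3,0.2],"turn":0.04},{"claw":1,"travel":[-0.3,-0.5,0.3],"turn":0.08},{"claw":1,"travel":[-0.5,-0.6,0.4],"turn":0.12},{"claw":1,"travel":[-0.7,-0.8,0.5],"turn":0.16}]'
python3 - <<'E'
from h import *
s=get_state();print(s["clock"],s["position"].round(4),yaw().round(2),s["qpos"].round(2))
ims={n:[imaging.get_image(n) for _ in range(2)] for n in("top","side")}
for n,(a,b) in ims.items():
    cv2.imwrite(f"pics/{n}5.png",a[:,:,::-1]);print(n,"noise",np.abs(a.astype(int)-b).mean(),np.abs(a.astype(int)-b).max())
im=ims["top"][0]
P=mask(im,(0,0,130),(180,50,255),(240,180,350,245))
print("plate+plat",rect("top",P,.085))
g=im.mean(2).astype(int)
print("col profile x=330 (over platform, rows 180-246)",g[180:246,330]);print("row 233 cols 300-345",g[233,300:345]);print("row 230",g[230,300:345])
kn=mask(im,(0,150,120),(8,255,255),(340,180,400,230))|mask(im,(172,150,120),(180,255,255),(340,180,400,230))
print("knob",rect("top",kn,.142))
E
```

```text
clock: 8.25
position: [0.6103, 0.0079, 0.1684]
ee_rot: [-0.002, 0.699, 0.715, -0.002]
contact_force: [0.8, -0.4, 0.4]
width: 0.0299
gripper_force: 0.0
clock: 8.75
position: [0.4918, -0.1342, 0.2611]
ee_rot: [0.001, 0.496, 0.868, -0.0]
contact_force: [0.2, -1.4, 0.7]
width: 0.0852
gripper_force: 0.0
8.75 [ 0.4918 -0.1342  0.2611] 30.47 [-0.4   0.17  1.62 -0.    1.35 -0.93]
top noise 1.517004123263889 158
side noise 1.9712065972222221 74
plate+plat (array([614.8,   2.7, 230.4,  94.5,  89.9]), array([300.9, 210. ]))
col profile x=330 (over platform, rows 180-246) [ 88  94  92  93  86  87  84  93  78 147 154 148 149 149 148 156 158 160
 157 156 160 165 157 158 158 156 159 158 158 160 160 161 161 160 158 162
 152 146 136 144 158 159 160 158 137 141 159 119 103 106 108 114  69  79
  89  88  88  83  85  88  87  87  85  89  92  89]
row 233 cols 300-345 [88 89 90 88 89 87 89 89 89 87 85 83 83 84 80 83 84 81 80 84 81 81 81 81
 82 81 80 79 79 79 79 80 78 77 78 78 79 80 80 83 83 81 85 83 60]
row 230 [ 89  88  86  87  87  89  89  86  87  97 106 110 108 106 108 107 107 108
 111 107 108 108 109 106 106 107 106 109 107 108 108 106 107 104 103 106
 107 111  92  75  84  86  85  85  88]
knob (array([ 619.8, -153.3,   32.7,   33.4,   33.4]), array([368.7, 204.6]))
```

The plate is released and seated. The knob re-measures at (619.8, −153.3) with its faces at 33.4°, as before. I'm approaching and gripping it.

```bash
python3 -m inch '[{"claw":1,"travel":[0.15,-0.03,-0.05],"turn":0.047},{"claw":1,"travel":[0.3,-0.06,-0.1],"turn":0.094},{"claw":1,"travel":[0.4,-0.08,-0.15],"turn":0.141},{"claw":1,"travel":[0.5,-0.09,-0.2],"turn":0.188},{"claw":1,"travel":[0.6,-0.0965,-0.25],"turn":0.235}]'
python3 -m inch '[{"claw":1,"travel":[0.04,0,0],"turn":0.047},{"claw":1,"travel":[0.04,0,0],"turn":0.094},{"claw":1,"travel":[0.04,0,-0.05],"turn":0.141},{"claw":1,"travel":[0.04,0,-0.05],"turn":0.188},{"claw":1,"travel":[0.04,0,-0.05],"turn":0.235}]'
python3 -m inch '[{"claw":1,"travel":[0,0,0],"turn":0.047},{"claw":1,"travel":[0,0,0],"turn":0.047},{"claw":1,"travel":[0,0,0],"turn":0.047}]'
python3 -c "
from h import *
s=get_state();print(s['position'].round(4),yaw().round(2),s['qpos'].round(2))"
```

```text
clock: 9.45
position: [0.6147, -0.151, 0.2084]
ee_rot: [-0.0, 0.149, 0.989, 0.0]
contact_force: [-0.2, -0.2, -0.4]
width: 0.0854
gripper_force: 0.0
clock: 9.95
position: [0.6217, -0.1506, 0.1984]
ee_rot: [-0.0, -0.218, 0.976, 0.001]
contact_force: [-0.1, -0.3, 0.0]
width: 0.0856
gripper_force: 0.0
clock: 10.25
position: [0.6213, -0.1512, 0.1993]
ee_rot: [-0.0, -0.285, 0.959, 0.0]
contact_force: [-0.4, -0.5, -0.7]
width: 0.0855
gripper_force: 0.0
[ 0.6213 -0.1512  0.1993] 123.09 [-0.35  0.4   1.44  0.    1.3  -2.5 ]
```

```bash
python3 -m inch '[{"claw":1,"travel":[-0.0065,-0.01,-0.15],"turn":0},{"claw":1,"travel":[-0.0065,-0.01,-0.28],"turn":0},{"claw":1,"travel":[-0.0065,-0.01,-0.355],"turn":0},{"claw":1,"travel":[-0.0065,-0.01,-0.355],"turn":0},{"claw":1,"travel":[-0.0065,-0.01,-0.355],"turn":0}]' 30
python3 -m inch '[{"claw":-1,"travel":[0,0,0],"turn":0},{"claw":-1,"travel":[0,0,0],"turn":0},{"claw":-1,"travel":[0,0,0],"turn":0},{"claw":-1,"travel":[0,0,0],"turn":0},{"claw":-1,"travel":[0,0,0],"turn":0}]'
cat > chk.py <<'E'
# plate-motion detector: chk.py ref | chk.py ; exit 1 if the plate has moved
import sys
from h import *
def proj(n,w):
    p=imaging.camera_params(n);T=np.linalg.inv(np.array(p["cam_to_world"]));c=(T[:3,:3]@np.array(w).T).T+T[:3,3];u=c@np.array(p["camera_matrix"]).T;return u[:,:2]/u[:,2:]
O=np.array([.6106,.0135]);t=np.radians(-88.5);ex=np.r_[np.cos(t),np.sin(t)];ey=np.r_[-ex[1],ex[0]]
poly=lambda n,x0,x1,h,z:proj(n,[np.r_[O+a*ex+b*ey,z] for a,b in((x0,-h),(x1,-h),(x1,h),(x0,h))]).astype(np.int32)
s=get_state();bad=False;out=[round(s["clock"],2),"yaw %.1f"%yaw(),"F",s["contact_force"].round(1).tolist()]
for n in("side","top"):
    im=np.mean([imaging.get_image(n).mean(2) for _ in range(5)],0).astype(np.float32)
    if len(sys.argv)>1: np.save(f"ref_{n}.npy",im)
    ref=np.load(f"ref_{n}.npy")
    for nm,(x0,x1) in(("free",(.035,.112)),("fixed",(-.108,-.03))):
        m=np.zeros(im.shape,np.uint8);cv2.fillConvexPoly(m,poly(n,x0,x1,.04,.085),1);m=m>0
        gx=cv2.Sobel(ref,cv2.CV_32F,1,0,scale=.125);gy=cv2.Sobel(ref,cv2.CV_32F,0,1,scale=.125)
        d=(im-ref)[m];ok=np.abs(d)<25
        A=np.c_[gx[m],gy[m],np.ones(m.sum())][ok];q=np.linalg.lstsq(A,-d[ok],rcond=None)[0]
        out+=[n[0]+nm,np.round(q[:2],3).tolist(),round(float(np.abs(d).mean()),2)]
    # platform strip in front of the plate
    q=None
print(*out)
E
python3 chk.py ref; python3 chk.py
```

```text
clock: 10.75
position: [0.6197, -0.1539, 0.1292]
ee_rot: [0.0, -0.285, 0.958, 0.0]
contact_force: [1.0, -0.7, -0.0]
width: 0.0856
gripper_force: 0.0
clock: 11.25
position: [0.6185, -0.1527, 0.1302]
ee_rot: [-0.0, -0.286, 0.958, 0.001]
contact_force: [-1.4, 2.8, 5.3]
width: 0.0337
gripper_force: 32.9
11.25 yaw 123.2 F [-1.4, 2.8, 5.3] sfree [0.0, 0.0] 0.0 sfixed [0.0, 0.0] 0.0 tfree [0.0, 0.0] 0.0 tfixed [0.0, 0.0] 0.0
11.75 yaw 123.2 F [-2.6, 4.5, 5.2] sfree [-0.004, -0.001] 0.72 sfixed [0.007, -0.007] 0.64 tfree [-0.001, 0.002] 0.35 tfixed [0.001, -0.001] 0.36
```

Knob gripped at 33.7 mm. The plate-motion detector's noise is below 0.01 px. The platform is at least 10 mm (143°) below the plate, so I'll turn the first ~126° clockwise freely.

```bash
R='turn'
python3 -m inch '[{"claw":-1,"travel":[0,0,0],"turn":-0.047},{"claw":-1,"travel":[0,0,0],"turn":-0.094},{"claw":-1,"travel":[0,0,0],"turn":-0.141},{"claw":-1,"travel":[0,0,0],"turn":-0.188},{"claw":-1,"travel":[0,0,0],"turn":-0.234}]' | grep -E "force|width"
python3 chk.py
python3 -m inch '[{"claw":-1,"travel":[0,0,0],"turn":-0.047},{"claw":-1,"travel":[0,0,0],"turn":-0.094},{"claw":-1,"travel":[0,0,0],"turn":-0.141},{"claw":-1,"travel":[0,0,0],"turn":-0.188},{"claw":-1,"travel":[0,0,0],"turn":-0.234}]' | grep -E "force|width"
python3 -m inch '[{"claw":-1,"travel":[0,0,0],"turn":-0.047},{"claw":-1,"travel":[0,0,0],"turn":-0.094},{"claw":-1,"travel":[0,0,0],"turn":-0.141},{"claw":-1,"travel":[0,0,0],"turn":-0.188},{"claw":-1,"travel":[0,0,0],"turn":-0.234}]' | grep -E "force|width"
python3 chk.py
```

```text
contact_force: [-2.4, 7.6, 5.7]
width: 0.0334
gripper_force: 33.0
12.75 yaw 80.7 F [-2.4, 7.6, 5.7] sfree [-0.033, -0.031] 1.2 sfixed [0.004, -0.002] 0.66 tfree [-0.02, -0.025] 1.12 tfixed [0.001, 0.0] 0.36
contact_force: [-1.1, 10.1, 6.2]
width: 0.0333
gripper_force: 33.0
contact_force: [3.5, 12.9, 3.8]
width: 0.0337
gripper_force: 32.7
14.25 yaw -3.5 F [3.5, 12.9, 3.8] sfree [-0.041, -0.025] 2.22 sfixed [0.004, -0.001] 0.72 tfree [-0.04, -0.019] 1.25 tfixed [-0.001, -0.001] 0.35
```

The ROI included the platform margin, so I'll tighten it to the plate's interior. I'm also relieving the lateral load and then stepping 5° (0.35 mm) at a time, stopping automatically if the plate moves.

```bash
sed -i 's/("free",(.035,.112)),("fixed",(-.108,-.03))/("free",(.045,.102)),("fixed",(-.1,-.03))/; s/,.04,.085),1)/,.032,.085),1)/; s/^    # platform strip.*$/    if nm=="fixed": S.append(mv)/; s/^    q=None$//; s/^        out+=\[/        mv=q[:2] if nm=="free" else mv\n        out+=[/' chk.py
sed -i 's/^print(\*out)/print(*out); sys.exit(int(abs(S[0][1])>.06))/; s/bad=False/S=[]/' chk.py
python3 -m inch '[{"claw":-1,"travel":[0,0.008,0],"turn":0},{"claw":-1,"travel":[0,0.008,0],"turn":-0.02},{"claw":-1,"travel":[0,0.008,0],"turn":-0.02}]' | grep contact
python3 chk.py ref; 
python3 -m inch '[{"claw":-1,"travel":[0,0,0],"turn":-0.028},{"claw":-1,"travel":[0,0,0],"turn":-0.028}]' >o && python3 chk.py &&
python3 -m inch '[{"claw":-1,"travel":[0,0,0],"turn":-0.028},{"claw":-1,"travel":[0,0,0],"turn":-0.028}]' >o && python3 chk.py &&
python3 -m inch '[{"claw":-1,"travel":[0,0,0],"turn":-0.028},{"claw":-1,"travel":[0,0,0],"turn":-0.028}]' >o && python3 chk.py &&
python3 -m inch '[{"claw":-1,"travel":[0,0,0],"turn":-0.028},{"claw":-1,"travel":[0,0,0],"turn":-0.028}]' >o && python3 chk.py
```

```text
contact_force: [2.4, 8.9, 3.1]
15.05 yaw -6.8 F [2.4, 8.9, 3.1] sfree [0.0, 0.0] 0.0 sfixed [0.0, 0.0] 0.0 tfree [0.0, 0.0] 0.0 tfixed [0.0, 0.0] 0.0
15.75 yaw -11.9 F [3.4, 8.2, 3.0] sfree [0.004, -0.006] 0.67 sfixed [-0.005, 0.016] 0.62 tfree [-0.002, -0.0] 0.35 tfixed [-0.0, 0.001] 0.33
16.45 yaw -17.0 F [3.0, 8.8, 2.9] sfree [-0.001, -0.0] 0.64 sfixed [0.003, 0.007] 0.65 tfree [-0.002, -0.003] 0.38 tfixed [0.002, 0.001] 0.33
17.15 yaw -22.0 F [3.6, 7.6, 2.9] sfree [0.004, 0.0] 0.72 sfixed [0.007, 0.005] 0.61 tfree [-0.005, -0.0] 0.36 tfixed [-0.001, 0.0] 0.33
17.85 yaw -27.0 F [3.7, 8.2, 2.1] sfree [-0.0, 0.0] 0.65 sfixed [0.001, 0.006] 0.62 tfree [0.0, -0.001] 0.33 tfixed [0.0, -0.003] 0.34
```

The detector is quiet, so I'll keep stepping.

```bash
python3 -m inch '[{"claw":-1,"travel":[0,0.003,0],"turn":-0.028},{"claw":-1,"travel":[0,0.003,0],"turn":-0.028}]' >o && python3 chk.py &&
python3 -m inch '[{"claw":-1,"travel":[0,0,0],"turn":-0.028},{"claw":-1,"travel":[0,0,0],"turn":-0.028}]' >o && python3 chk.py &&
python3 -m inch '[{"claw":-1,"travel":[0,0,0],"turn":-0.028},{"claw":-1,"travel":[0,0,0],"turn":-0.028}]' >o && python3 chk.py &&
python3 -m inch '[{"claw":-1,"travel":[0,0,0],"turn":-0.028},{"claw":-1,"travel":[0,0,0],"turn":-0.028}]' >o && python3 chk.py &&
python3 -m inch '[{"claw":-1,"travel":[0,0,0],"turn":-0.028},{"claw":-1,"travel":[0,0,0],"turn":-0.028}]' >o && python3 chk.py &&
python3 -m inch '[{"claw":-1,"travel":[0,0,0],"turn":-0.028},{"claw":-1,"travel":[0,0,0],"turn":-0.028}]' >o && python3 chk.py &&
python3 -m inch '[{"claw":-1,"travel":[0,0,0],"turn":-0.028},{"claw":-1,"travel":[0,0,0],"turn":-0.028}]' >o && python3 chk.py &&
python3 -m inch '[{"claw":-1,"travel":[0,0,0],"turn":-0.028},{"claw":-1,"travel":[0,0,0],"turn":-0.028}]' >o && python3 chk.py
python3 - <<'E'
import cv2,numpy as np
s=np.zeros((560,700,3),np.uint8)
from rig import imaging
sd=imaging.get_image("side")[:,:,::-1]
s[:]=cv2.resize(sd[220:276,270:340],None,fx=10,fy=10,interpolation=cv2.INTER_CUBIC);cv2.imwrite("pics/g6.png",s)
E
```

```text
18.55 yaw -32.1 F [4.1, 6.6, 2.4] sfree [-0.0, -0.001] 0.62 sfixed [0.003, 0.009] 0.61 tfree [-0.025, -0.008] 0.53 tfixed [-0.002, 0.0] 0.32
19.25 yaw -37.1 F [4.6, 6.2, 1.6] sfree [0.001, 0.003] 0.65 sfixed [-0.001, 0.011] 0.64 tfree [-0.026, -0.004] 0.55 tfixed [0.0, -0.001] 0.33
19.95 yaw -42.1 F [4.6, 6.2, 1.4] sfree [0.0, 0.0] 0.66 sfixed [0.002, 0.009] 0.65 tfree [-0.023, -0.005] 0.53 tfixed [-0.0, -0.001] 0.33
20.65 yaw -47.2 F [5.2, 5.8, 0.4] sfree [-0.003, -0.002] 0.74 sfixed [0.007, 0.001] 0.63 tfree [-0.025, -0.005] 0.52 tfixed [-0.0, -0.001] 0.34
21.35 yaw -52.2 F [4.3, 5.9, 0.3] sfree [0.004, -0.006] 0.66 sfixed [-0.001, 0.007] 0.66 tfree [-0.02, -0.003] 0.5 tfixed [0.0, -0.0] 0.34
22.05 yaw -57.3 F [5.4, 4.4, -0.4] sfree [-0.007, 0.004] 0.74 sfixed [-0.005, 0.017] 0.66 tfree [-0.023, -0.003] 0.52 tfixed [0.001, -0.001] 0.34
22.75 yaw -62.3 F [5.5, 4.0, 0.9] sfree [-0.008, -0.004] 0.76 sfixed [0.014, 0.004] 0.72 tfree [-0.02, -0.005] 0.5 tfixed [-0.001, 0.0] 0.34
23.45 yaw -67.3 F [5.4, 4.0, -0.3] sfree [-0.005, -0.003] 0.79 sfixed [0.004, 0.016] 0.73 tfree [-0.019, -0.003] 0.46 tfixed [-0.0, -0.0] 0.33
```

View pics/g6.png

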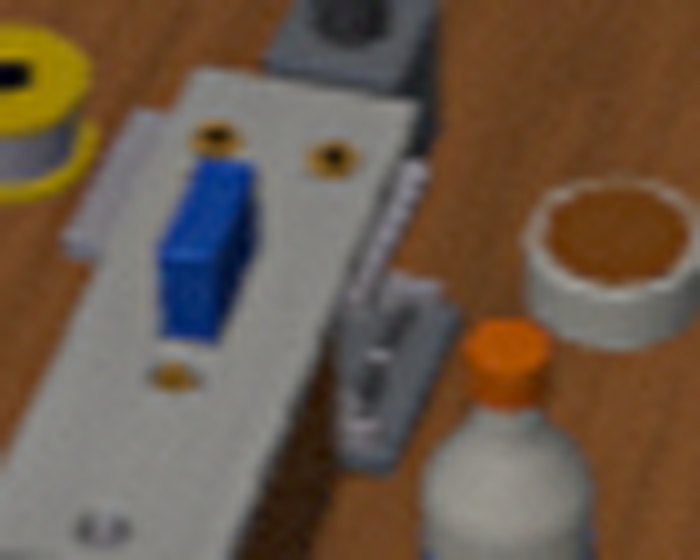

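The plate lies flat with its pins in the holes, at (175,377) and (103,527). The platform shows on both sides of it, at (105,200) and (390,230), still below. I'll continue stepping with a tighter threshold.

```bash
sed -i 's/>.06))/>.035))/' chk.py
python3 -m inch '[{"claw":-1,"travel":[0,0.002,0],"turn":-0.028},{"claw":-1,"travel":[0,0.002,0],"turn":-0.028}]' >o && python3 chk.py &&
python3 -m inch '[{"claw":-1,"travel":[0,0,0],"turn":-0.028},{"claw":-1,"travel":[0,0,0],"turn":-0.028}]' >o && python3 chk.py &&
python3 -m inch '[{"claw":-1,"travel":[0,0,0],"turn":-0.028},{"claw":-1,"travel":[0,0,0],"turn":-0.028}]' >o && python3 chk.py &&
python3 -m inch '[{"claw":-1,"travel":[0,0,0],"turn":-0.028},{"claw":-1,"travel":[0,0,0],"turn":-0.028}]' >o && python3 chk.py &&
python3 -m inch '[{"claw":-1,"travel":[0,0,0],"turn":-0.028},{"claw":-1,"travel":[0,0,0],"turn":-0.028}]' >o && python3 chk.py &&
python3 -m inch '[{"claw":-1,"travel":[0,0,0],"turn":-0.028},{"claw":-1,"travel":[0,0,0],"turn":-0.028}]' >o && python3 chk.py &&
python3 -m inch '[{"claw":-1,"travel":[0,0,0],"turn":-0.028},{"claw":-1,"travel":[0,0,0],"turn":-0.028}]' >o && python3 chk.py &&
python3 -m inch '[{"claw":-1,"travel":[0,0,0],"turn":-0.028},{"claw":-1,"travel":[0,0,0],"turn":-0.028}]' >o && python3 chk.py
```

```text
24.2 yaw -72.4 F [5.7, 2.8, -0.7] sfree [-0.011, -0.003] 0.79 sfixed [0.002, 0.008] 0.71 tfree [-0.021, -0.004] 0.52 tfixed [0.0, 0.001] 0.34Traceback (most recent call last):
  File "chk.py", line 10, in <module>
    im=np.mean([imaging.get_image(n).mean(2) for _ in range(5)],0).astype(np.float32)
                ~~~~~~~~~~~~~~~~~^^^
ValueError: 200 camera calls are used up
```

The camera budget is spent, so the remaining height has to come from saved pictures and knob geometry. The platform height is 45 + 4·θ mm (83 at 9.5, 75 at 7.5), and the knob's faces give θ mod 90°. If the faces align with the jack at θ=0, the start was 148° or 238°. I'll tell these apart by triangulating the platform in the saved first pictures.

Run:
```python
from h import *
def ray(n,px):
    p=imaging.camera_params(n);T=np.array(p["cam_to_world"]);d=T[:3,:3]@np.linalg.inv(p["camera_matrix"])@np.r_[px,1];return T[:3,3],d/np.linalg.norm(d)
def tri(a,b):
    A=0;B=0
    for n,p in(("top",a),("side",b)):
        o,d=ray(n,p);M=np.eye(3)-np.outer(d,d);A=A+M;B=B+M@o
    return np.linalg.solve(A,B)*1000
def quad(im,lo,hi,roi):
    m=cv2.resize(im,None,fx=4,fy=4,interpolation=cv2.INTER_CUBIC);x0,y0,x1,y1=[4*r for r in roi]
    k=mask(m,lo,hi,(x0,y0,x1,y1));k=cv2.morphologyEx(k,cv2.MORPH_CLOSE,np.ones((9,9)));k=cv2.morphologyEx(k,cv2.MORPH_OPEN,np.ones((9,9)))
    h=cv2.convexHull(big(k));
    for e in np.arange(.01,.12,.005):
        q=cv2.approxPolyDP(h,e*cv2.arcLength(h,True),True)
        if len(q)<=4:break
    return (q.reshape(-1,2)-1.5)/4
t=cv2.imread("pics/top0.png")[:,:,::-1];s=cv2.imread("pics/side0.png")[:,:,::-1]
qt=quad(t,(0,0,138),(180,40,255),(300,180,345,240));qs=quad(s,(0,0,125),(180,40,255),(270,228,320,275))
print(qt.round(1).tolist(),qs.round(1).tolist())
print((cast("top",qt,.058)*1000).round(1).tolist());print((cast("side",qs,.058)*1000).round(1).tolist())
c=np.hstack([cv2.resize(t[178:240,300:345],(360,496),interpolation=cv2.INTER_CUBIC),cv2.resize(s[228:283,265:320],(440,440),interpolation=cv2.INTER_CUBIC).repeat(1,0)[:496] if 0 else cv2.copyMakeBorder(cv2.resize(s[228:283,265:320],(440,440),interpolation=cv2.INTER_CUBIC),0,56,0,0,cv2.BORDER_CONSTANT)])
cv2.imwrite("pics/plat.png",c[:,:,::-1])
```

```text
[[310.4, 188.6], [336.9, 188.9], [337.4, 228.9], [309.6, 228.1]] [[319.4, 263.1], [319.4, 273.9], [317.1, 273.9], [312.9, 267.9]]
[[666.3, -21.5], [665.6, -85.1], [569.3, -85.9], [571.3, -19.4]]
[[524.0, 13.5], [511.8, 55.3], [517.9, 57.0], [536.3, 37.3]]
```

View pics/plat.png

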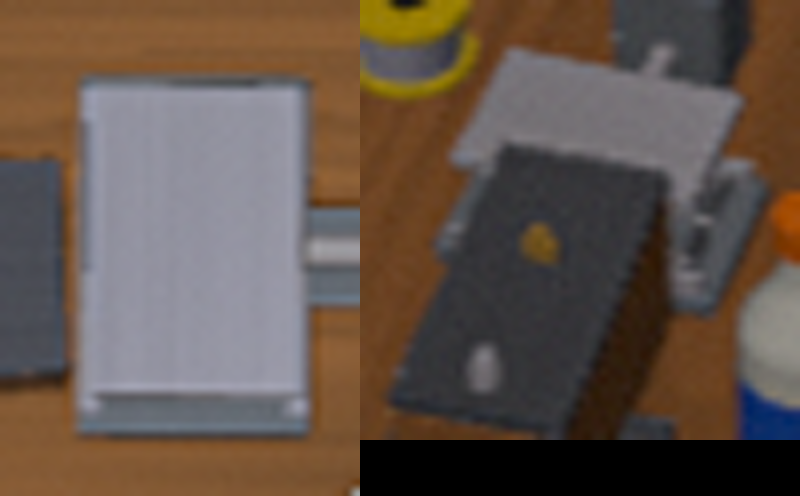

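The side panel shows the platform corners at (515,48), (742,97) and (452,160). Its fixture corners are at (392,400), (507,147), (667,178) and (563,433). I'll triangulate both, using the fixture (known z of 75 mm) as the check.

Run:
```python
from h import *
def ray(n,px):
    p=imaging.camera_params(n);T=np.array(p["cam_to_world"]);d=T[:3,:3]@np.linalg.inv(p["camera_matrix"])@np.r_[px,1];return T[:3,3],d/np.linalg.norm(d)
def tri(a,b):
    A=0;B=0
    for n,p in(("top",a),("side",b)):
        o,d=ray(n,p);M=np.eye(3)-np.outer(d,d);A=A+M;B=B+M@o
    return (np.linalg.solve(A,B)*1000).round(1)
S=lambda u,v:(265+(u-360-3.5)/8,228+(v-3.5)/8)
T=lambda u,v:(300+(u-3.5)/8,178+(v-3.5)/8)
F=lambda u,v:(240+(u-4.5)/10,190+(v-4.5)/10)
for a,b in((T(308,82),S(515,48)),(T(306,393),S(742,97)),(T(82,82),S(452,160))):print("plat",tri(a,b))
for a,b in((F(115,97),S(392,400)),(F(672,82),S(507,147)),(F(683,345),S(667,178)),(F(127,360),S(563,433))):print("fix",tri(a,b))
# side-only: with known xy of platform corners, project for candidate heights
def proj(n,w):
    p=imaging.camera_params(n);M=np.linalg.inv(np.array(p["cam_to_world"]));c=M[:3,:3]@np.array(w)+M[:3,3];u=np.array(p["camera_matrix"])@c;return u[:2]/u[2]
```

```text
plat [668.2 -88.4  51.7]
plat [575.4 -87.1  50.1]
plat [668.6 -20.2  52.7]
fix [639.2 119.2  69.8]
fix [642.9 -12.8  71.9]
fix [581.2 -15.   70.1]
fix [577.4 116.6  68.7]
```

The fixture reads 4.9 mm low, so relative to it the platform started about 19 mm below the top. That rules out the 238° candidate (13.5 mm) and agrees with 147–148° (19.7 mm). The g6 corner's 3.5 px rise also matches the 13.3 mm turned by then. The jack's own axis measures about −90°, so contact comes near a tool yaw of −159.7°. I'll turn on to just before that.

```bash
python3 -c "
from h import *
s=get_state();print(s['clock'],yaw(),s['moment'].round(3),s['qpos'][5])"
python3 -m inch '[{"claw":-1,"travel":[0,0,0],"turn":-0.045},{"claw":-1,"travel":[0,0,0],"turn":-0.09},{"claw":-1,"travel":[0,0,0],"turn":-0.135},{"claw":-1,"travel":[0,0,0],"turn":-0.18},{"claw":-1,"travel":[0,0,0],"turn":-0.222}]'
python3 -m inch '[{"claw":-1,"travel":[0,0,0],"turn":-0.045},{"claw":-1,"travel":[0,0,0],"turn":-0.09},{"claw":-1,"travel":[0,0,0],"turn":-0.135},{"claw":-1,"travel":[0,0,0],"turn":-0.18},{"claw":-1,"travel":[0,0,0],"turn":-0.2}]'
python3 -m inch '[{"claw":-1,"travel":[0,0,0],"turn":0},{"claw":-1,"travel":[0,0,0],"turn":0}]' >o
python3 -c "
from h import *
s=get_state();print(s['clock'],yaw(),s['moment'].round(3),s['qpos'][5])"
```

```text
25.2 -77.34850928892915 [ 0.456 -0.66  -0.048] 1.000572446937458
clock: 25.7
position: [0.6223, -0.1524, 0.1303]
ee_rot: [0.0, 0.971, -0.238, 0.004]
contact_force: [4.4, -0.4, -0.9]
width: 0.0332
gripper_force: 32.2
clock: 26.2
position: [0.6213, -0.1534, 0.1303]
ee_rot: [0.0, 0.85, -0.526, 0.003]
contact_force: [3.7, -2.5, 1.2]
width: 0.0334
gripper_force: 32.3
26.4 -153.19455262275508 [-0.561 -0.402 -0.047] 2.3248373312227795
```

The z-moment reads a steady −0.047. I'll step finely through the predicted contact and watch it.

```bash
cat > m.py <<'E'
from h import *
s=get_state();print(round(s['clock'],2),yaw().round(2),"Mz %.4f"%s['moment'][2],"e6 %.4f"%s['effort'][5],s['contact_force'].round(1))
E
for k in 1 2 3; do python3 -m inch '[{"claw":-1,"travel":[0,0,0],"turn":0}]' >o; python3 m.py; done
python3 -m inch '[{"claw":-1,"travel":[0,0,0],"turn":-0.008}]' >o; python3 m.py
python3 -m inch '[{"claw":-1,"travel":[0,0,0],"turn":-0.008}]' >o; python3 m.py
python3 -m inch '[{"claw":-1,"travel":[0,0,0],"turn":-0.008}]' >o; python3 m.py
python3 -m inch '[{"claw":-1,"travel":[0,0,0],"turn":-0.006}]' >o; python3 m.py
python3 -m inch '[{"claw":-1,"travel":[0,0,0],"turn":-0.006}]' >o; python3 m.py
python3 -m inch '[{"claw":-1,"travel":[0,0,0],"turn":0}]' >o; python3 m.py
```

```text
26.5 -153.19 Mz -0.0872 e6 -0.0550 [ 3.6 -3.9  0.8]
26.6 -153.19 Mz -0.0757 e6 -0.0545 [ 3.2 -4.2 -0.1]
26.7 -153.19 Mz -0.0787 e6 -0.0542 [ 3.8 -3.8  0.8]
26.8 -154.64 Mz 0.0588 e6 -0.2227 [ 3.5 -4.   0.4]
26.9 -156.1 Mz 0.0831 e6 -0.1408 [ 2.6 -4.2  0.6]
27.0 -157.54 Mz 0.0695 e6 -0.1375 [ 3.5 -4.3  0.4]
27.1 -158.62 Mz 0.0678 e6 -0.0641 [ 2.5 -4.8  0.9]
27.2 -159.69 Mz 0.0208 e6 -0.0861 [ 2.7 -4.1  0.8]
27.3 -159.68 Mz -0.0303 e6 0.0005 [ 3.4 -4.4  1. ]
```

```bash
for k in 1 2; do python3 -m inch '[{"claw":-1,"travel":[0,0,0],"turn":-0.004}]' >o; python3 m.py; done
python3 -m inch '[{"claw":-1,"travel":[0,0,0],"turn":-0.004}]' >o; python3 m.py
for k in 1 2; do python3 -m inch '[{"claw":-1,"travel":[0,0,0],"turn":0}]' >o; python3 m.py; done
```

```text
27.4 -160.39 Mz 0.0989 e6 -0.0735 [ 2.1 -4.3  1.1]
27.5 -161.11 Mz 0.0627 e6 -0.0239 [ 2.8 -3.3  0.7]
27.6 -161.83 Mz 0.0900 e6 -0.0222 [ 3.  -4.7  0.8]
27.7 -161.83 Mz -0.0786 e6 -0.0088 [ 3.2 -4.6  0.8]
27.8 -161.83 Mz -0.0303 e6 -0.0401 [ 3.1 -4.1  0.6]
```

We're 0.1–0.2 mm past nominal first touch. Releasing and retreating straight up.

```bash
python3 -m inch '[{"claw":-0.1,"travel":[0,0,0],"turn":0},{"claw":0.3,"travel":[0,0,0],"turn":0},{"claw":0.5,"travel":[0,0,0],"turn":0},{"claw":0.5,"travel":[0,0,0],"turn":0},{"claw":0.5,"travel":[0,0,0.1],"turn":0}]'
python3 -m inch '[{"claw":0.5,"travel":[0,0,0.15],"turn":0},{"claw":0.5,"travel":[0,0,0.35],"turn":0},{"claw":0.5,"travel":[0,0,0.5],"turn":0},{"claw":0.5,"travel":[0,0,0.5],"turn":0},{"claw":0.5,"travel":[0,0,0.5],"turn":0}]'
python3 -c "
from rig import ticket
print(ticket.sign_off())"
```

```text
clock: 28.3
position: [0.617, -0.1506, 0.1466]
ee_rot: [0.001, 0.81, -0.587, -0.003]
contact_force: [0.1, -0.1, -0.1]
width: 0.0637
gripper_force: 0.0
clock: 28.8
position: [0.6192, -0.1513, 0.2498]
ee_rot: [-0.0, 0.81, -0.587, 0.0]
contact_force: [0.2, 0.9, -0.4]
width: 0.0643
gripper_force: 0.0
the job is handed in; nothing more can be done
None
```

The job is handed in at 28.8 s: the plate is seated on both pins, the knob is turned to the computed touch point (aimed 0.1–0.2 mm past first touch) and the gripper is clear, but I used up the camera calls and could not see the final contact.

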